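# Set a tool handle in the clamping stand under its hold-down lever

## Task

Take the turned tool handle from its sloping rest and stand it in the bore of the clamping stand, slim ferrule end down: the head overhangs the bore, so enter the foot at a tilt from the stand's open side and straighten the handle under the head as it goes down. When it stands upright on the bottom of the bore, let go and swing the hold-down lever down until its foot rests on the top of the handle.

Things in the scene. Friction and masses are not known exactly. Their poses are not given: they have to be found in the camera images.
- handle_mid (a point): Half-way point of the loose turned tool handle, on its axis: round, pale wood, 175 mm long, 0.1 kg, flat foot with a brass ferrule, domed top (radius 12 mm). z axis: along the handle from foot to top. Diameter 20 mm over the lowest 62 mm, 24 mm above. It starts leaning 40 degrees from vertical in a wooden rest, foot towards the robot, top end away from it.
- handle: The same handle; this origin is the centre of its flat foot (ferrule end), 87.5 mm from handle_mid; same axes.
- rest: Fixed wooden rest of the handle, origin on the bench. The handle's foot is at x = -74 mm, z = 26.5 mm, its axis leans 40 degrees from vertical to the rest's +x (yaw up to 0.3 rad). A trough holds its lowest 42 mm, a saddle on a post the part 150 to 162 mm from the foot; both are open above, so it lifts straight up. Between them it is free all round: 115 mm from the foot lies at x = 0, z = 115 mm.
- bore_mouth (a point): Centre of the mouth of the vertical blind bore (28 mm diameter, 55 mm deep, flat bottom) in the top of the wooden block (80 x 80 mm, top 68 mm above the bench) of the fixed clamping stand. z up; -y is the stand's open side, +y points to its column (x -10 to 10, y 65 to 91 mm, 236 mm above the bench). A handle standing in the bore has its top 120 mm above the mouth.
- head_front (a point): Middle of the front lower edge of the stand's overhanging forked aluminium head, 20 mm to -y of the bore's axis and 148 mm above the mouth; axes as bore_mouth. The head reaches from here to the column, x -13.5 to 13.5 mm (bolt heads to 17 mm above the column), 20 mm thick, with a 15 mm slot along y, too narrow for the handle.
- stand: The fixed stand (yaw -0.8 to -0.2 rad), origin on the bench under the bore's axis, axes as bore_mouth. In its y-z plane the handle passes freely under the head like this (lean to -y / depth of foot below the mouth, the handle's axis crossing the bore's axis at half that depth): 16 deg / 18 mm, 13 deg / 27 mm, 10 deg / 36 mm, 5 deg / 46 mm, 0 deg / 55 mm.
- lever_pivot (a point): Pivot of the hold-down lever in the slot of the head, 50 mm to +y of the bore's axis and 140 mm above the mouth; axes as bore_mouth. The lever swings in the y-z plane, about x.
- lever_knob (a point): Centre of the black ball knob (18 mm diameter) at the free end of the hold-down lever, 130 mm from the pivot. The lever is a nearly straight steel bar, 10 mm in diameter, from pivot to knob. A small foot under the bar, 50 mm from the pivot, comes down on the bore's axis. Raised, bar and knob stand over the open side: bring the handle in low, beneath them.
- lever (a joint): Angle of the hold-down lever (rad): 0 fully raised (knob about 45 degrees above the pivot, on the -y side), growing as it is lowered; starts at 0 to 0.12. At 0.70 its foot touches the top of a handle standing in the bore (bar nearly level); its stop, without a handle, is at 0.82. It stays where it is left (pivot friction 0.12 N m: about 1 to 1.5 N near the knob moves it).
Mind the look-alikes: they are no part of the job. What is shaped like the handle but black is not meant.

How it is judged:
By the outcome, as a careful person would: the job done as asked, in the order asked, and still so for the second after the job is handed in, with the robot touching nothing.
It also fails if it takes over 70 s, if anything falls off the work surface, if the arm or the gripper's body presses on something with over 40 N, if the wrist force passes 120 N, or if a joint passes its speed limit or range.

## Robot

A 6-joint arm with a two-finger parallel gripper is mounted at the origin on a cart in front of the work surface, level with it; the furniture and walls round the work are solid. World frame = base frame: x ahead of the robot, y to its left, z up, the work surface at z = 0. Lengths are in m, angles in rad, forces in N, time in s.
With the tool pointing down it reaches from about 0.25 to 0.725 m from the base axis. Payload 4 kg.
Tool frame: the origin (TCP) lies at the very end of the fingers, on their centre line; the grasp point (between the pads) lies hold_point_z behind it (hold_point_z is the distance from the TCP to the grasp point, in m); z points along the fingers, y is the line along which they close (so a half turn about z gives the same grasp; the last joint's range is limited). The gripper opens to 85 mm and grips with 20 to 120 N. Pads are 22 mm wide; open, the fingers measure 114 mm over their backs; the gripper's body (76 mm by 85 mm) begins 54 mm behind the grasp point. The pads swing forward as they close: fully open they stand 13 mm farther back than shut.
Start: joints at [1.128, 0.241, 0.005, 1.335, 0, 1.571], TCP at [0.214, 0.452, 0.231] pointing down, gripper open.
Joint ranges: [-2.72, 2.72], [-1.05, 1.87], [-1.09, 1.28], [-1.99, 2.15], [-1.42, 1.44], [-3.14, 3.14]. Speed limits (rad/s): [2.79, 2.79, 3.14, 3.14, 3.14, 3.14].

## Interface

Orientations are given as a unit quaternion [x, y, z, w].
In Python, from bench import read_state, camera, calibration, finish_job, hold_point_z gives the robot as it stands.
- The arm moves only by the tool carry_out, never from a script. Its argument "moves" is text: rows parted by semicolons, each of 6 numbers parted by spaces: the shift along the world's x, y, z in mm, then the turn, a rotation vector about the world's x, y, z in degrees. In form: dx dy dz ax ay az; .... A call has 1 to 5 rows; each row is the pose to reach, as a shift and turn from the pose commanded when the call began; what a row does not reach only later rows make up. A row lasts 1/10 s, in which the tool goes at most 50 mm and 8.59 degrees, less where a joint would pass 70% of its speed; a pose out of reach is approached as far as the arm can. A call with a gripper value outside its range is refused whole. "grip" is the opening, from -1 (shut) to 1 (fully open), set as the call begins (left out, the last holds). The fingers move at their own pace and stop on an object; the grip force is fixed at half the most. Time passes only in rows, so rows that repeat a pose let the fingers close. It gives the time, the measured TCP pose, the force, the opening and the grip force at its end, in the units of the state.
- read_state(): the state, without advancing time (a new reading comes with each control period).
- camera(name): name is "scene" or "side" or "wrist"; returns (picture, depth): 400x640x3 uint8, red, green, blue; 400x640 float32, m along the optical axis (not along the pixel's ray), 0 where there is no reading.
- calibration(name): a dict with "fx", "fy", "cx", "cy" (pixels), "distortion" ([k1, k2, p1, p2, k3] as OpenCV has them; the pictures are not rectified), "rvec" (rotation vector, rad) and "tvec" (3), from world to camera coordinates, as OpenCV has them. Camera axes: x right, y down, z forward; pixel columns grow to the right and rows downward; lengths in m; the calibration is good to about 2 mm. A picture is of the moment at which its call begins: read the wrist's pose just before it. calibration takes no time and is no camera call; for the wrist camera it gives the pose at the moment of the call.
- finish_job(): hands the job in; it is judged then, once.
The state is a dict: "time_s": time; "q": joint angles; "joint_velocities": joint speeds; "effort": joint torques, N m; "tool_pos": TCP position; "tool_rot": TCP orientation; "force": force on the tool from outside, world axes, zero at the start; "wrist_torque": the same for the moment, N m; "gripper_width": finger opening in m; "grasp_force": force on a finger pad.
Only numpy, scipy, OpenCV 4.12 (cv2) and the standard library are available. Lean on these libraries where they do the work, as an engineer would, in place of code of your own. Each camera call takes 0.05 s, during which the arm holds its last target. There are 200 camera calls.

## Working session

There is one attempt and no reset: what is moved stays moved. The work goes in short steps, Python scripts to look and compute and a tool call to move; the robot and the scene stay as the last step left them, time stands still between calls to the robot, and variables do not carry over. Pictures are saved under pics/ and viewed, at most 10 in all, crops included, and the job is handed in when it is done.

Besides the shell and the picture viewer there is one more tool, called after "Call:" in YAML: its name, and indented under it one key for each argument. carry_out: Moves the arm, as the interface text tells. Its arguments: {"type":"object","properties":{"moves":{"type":"string"},"grip":{"type":"number"}},"required":["moves"]}

```bash
ls; mkdir -p pics; cat > h.py <<'E'
import numpy as np, cv2
from scipy.spatial.transform import Rotation as R
from bench import *
def cap(n):
    c=calibration(n); p,d=camera(n); return c,p,d
def cloud(c,d):
    h,w=d.shape; v,u=np.mgrid[:h,:w].astype(np.float32)
    K=np.array([[c['fx'],0,c['cx']],[0,c['fy'],c['cy']],[0,0,1]])
    xy=cv2.undistortPoints(np.stack([u.ravel(),v.ravel()],1)[:,None],K,np.array(c['distortion']))[:,0]
    P=np.c_[xy,np.ones(len(xy))]*d.reshape(-1,1)
    Rm=cv2.Rodrigues(np.array(c['rvec'],float))[0]
    W=(P-np.array(c['tvec']).ravel())@Rm
    W[d.ravel()==0]=np.nan
    return W.reshape(h,w,3)
E
python3 - <<'E'
from h import *
print(hold_point_z, read_state())
for n in ['scene','side']:
    c,p,d=cap(n); cv2.imwrite(f'pics/{n}0.png',p[:,:,::-1]); np.savez(f'{n}0.npz',p=p,d=d,W=cloud(c,d)); print(n,c)
E
```

```text
pics
0.0187 {'time_s': 0.0, 'q': array([1.12800760e+00, 2.41475682e-01, 3.66756795e-03, 1.33517824e+00,
       5.92834544e-06, 1.57078669e+00]), 'joint_velocities': array([ 0.0001385 , -0.00108109,  0.00085819,  0.00104742,  0.00131411,
       -0.00070857]), 'effort': array([ 2.28901672e-04, -3.72317040e+01,  2.52407777e+01,  1.69302797e-02,
        1.54143827e-04,  5.84900448e-06]), 'tool_pos': array([0.21394946, 0.4511918 , 0.23036002]), 'tool_rot': array([ 2.19585333e-01,  9.75592683e-01, -1.06763580e-03, -2.43351441e-04]), 'force': array([ 0.9178137 , -0.27505152,  0.90492503]), 'wrist_torque': array([-0.00230111, -0.00211006, -0.02600823]), 'grasp_force': 0.0, 'gripper_width': 0.08546899200325551}
scene {'fx': 434.8098024479549, 'fy': 434.8098024479549, 'cx': 322.05068707582427, 'cy': 199.1239972279139, 'distortion': array([0.01913811, 0.        , 0.        , 0.        , 0.        ]), 'rvec': array([ 2.17231441, -0.9801367 ,  0.41533465]), 'tvec': array([-0.52445406,  0.35382922,  0.88805221])}
side {'fx': 482.81454909070584, 'fy': 482.81454909070584, 'cx': 331.42343603127586, 'cy': 204.40069161921116, 'distortion': array([0.03517418, 0.        , 0.        , 0.        , 0.        ]), 'rvec': array([ 2.05055377, -0.51676646,  0.30686358]), 'tvec': array([-0.59343238,  0.23107968,  1.30516545])}
```

View pics/scene0.png

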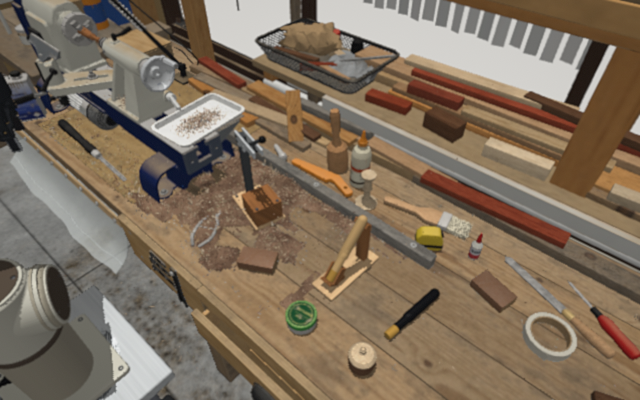

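View pics/side0.png

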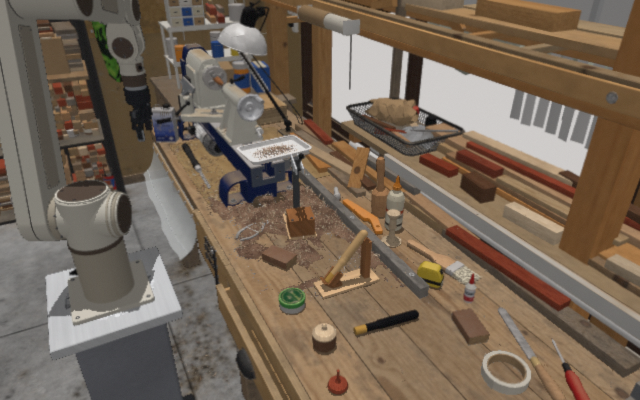

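The scene picture shows the rest with the pale handle around (345,255). The stand's block is near (262,205) with its dark column at (245,165), and the black look-alike lies at (413,313). The side picture agrees: handle at (345,258), stand block at (300,222).

```bash
python3 - <<'E'
from h import *
S=np.load('scene0.npz');T=np.load('side0.npz')
a=cv2.resize(S['p'][110:240,200:330],(520,520),interpolation=cv2.INTER_CUBIC)
b=cv2.resize(T['p'][110:245,235:335],(385,520),interpolation=cv2.INTER_CUBIC)[:, :280]
cv2.imwrite('pics/c1.png',np.hstack([a,b])[:,:,::-1])
for n,Z,pts in [('scene',S,[(262,205),(245,165),(262,190),(345,255),(360,225),(335,275),(345,280)]),('side',T,[(300,222),(296,190),(345,258),(362,237),(330,278)])]:
    for u,v in pts: print(n,u,v,Z['p'][v,u],Z['W'][v,u].round(3))
E
```

```text
scene 262 205 [127  84  52] [ 0.555 -0.     0.067]
scene 245 165 [40 40 41] [0.586 0.089 0.135]
scene 262 190 [92 61 36] [0.594 0.041 0.068]
scene 345 255 [162 133  91] [ 0.556 -0.278  0.089]
scene 360 225 [161 132  91] [ 0.604 -0.28   0.153]
scene 335 275 [123  94  46] [ 0.522 -0.278  0.048]
scene 345 280 [152 126  94] [ 0.549 -0.289  0.01 ]
side 300 222 [77 52 32] [ 0.556 -0.015  0.061]
side 296 190 [43 42 44] [0.59  0.083 0.117]
side 345 258 [149 121  85] [ 0.562 -0.283  0.097]
side 362 237 [135 110  75] [ 0.611 -0.284  0.148]
side 330 278 [134 102  51] [ 0.52  -0.278  0.042]
```

View pics/c1.png

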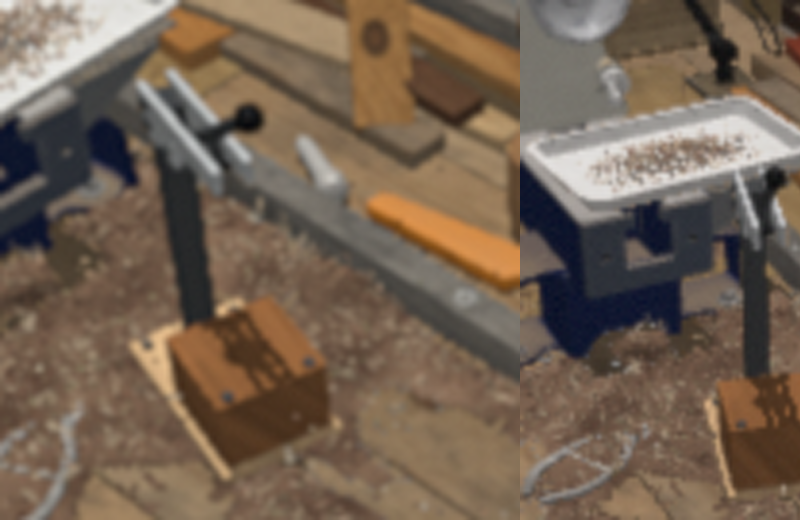

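The enlarged view shows the column standing behind the block and the aluminium fork head at about scene pixel (247,145). The black knob is at about (262,139).

```bash
python3 - <<'E'
from h import *
from scipy.optimize import least_squares
for n in ['scene','side']:
    Z=np.load(n+'0.npz'); W=Z['W'].reshape(-1,3); C=Z['p'].reshape(-1,3).astype(int)
    near=(abs(W[:,0]-.57)<.09)&(abs(W[:,1]-.02)<.12)
    top=W[near&(abs(W[:,2]-.068)<.005)]
    r=cv2.minAreaRect((top[:,:2]*1000).astype(np.float32)); print(n,'top',len(top),r,np.median(top[:,2]))
    col=W[near&(W[:,2]>.09)&(W[:,2]<.2)&(C.max(1)<70)]; print(' col',len(col),np.median(col,0).round(4))
    hd=W[near&(W[:,2]>.205)&(W[:,2]<.245)&(C.min(1)>110)]; 
    print(' head',len(hd),hd.mean(0).round(4)); 
    if len(hd)>9:
        r=cv2.minAreaRect((hd[:,:2]*1000).astype(np.float32)); print(r)
        vv=np.linalg.svd(hd[:,:2]-hd[:,:2].mean(0))[2][0]; print(' headdir',np.degrees(np.arctan2(vv[1],vv[0])))
    kn=W[near&(W[:,2]>.25)&(C.max(1)<70)]; print(' knob',len(kn),np.median(kn,0).round(4) if len(kn) else '')
    # handle
    nr=(abs(W[:,0]-.56)<.12)&(abs(W[:,1]+.28)<.06)&(W[:,2]>.05)&(W[:,2]<.2)
    P=W[nr]; c=np.array(calibration(n)['tvec']); Rm=cv2.Rodrigues(np.array(calibration(n)['rvec']))[0]
    def res(p,P):
        d=np.array([np.sin(p[3])*np.cos(p[2]),np.sin(p[3])*np.sin(p[2]),np.cos(p[3])]); o=np.array([p[0],p[1],.115])
        q=P-o; return np.linalg.norm(q-np.outer(q@d,d),axis=1)-.012
    for y0 in (-.28,):
        p=np.array([.575,-.282,0,.7])
        for th in (.02,.008,.004,.003):
            k=abs(res(p,P))<th
            p=least_squares(res,p,args=(P[k],),loss='soft_l1',f_scale=.001).x
        print(' handle@z115',p.round(4),k.sum(),abs(res(p,P[k])).mean())
    print(' cam pos',(-Rm.T@c).round(3))
E
```

```text
scene top 657 ((577.94091796875, 43.48237991333008), (130.1028289794922, 83.03033447265625), 73.19469451904297) 0.06795106042097833
 col 239 [0.5846 0.0865 0.1379]
 head 164 [0.5795 0.0554 0.2333]
((581.135009765625, 57.84607696533203), (111.13626861572266, 29.401979446411133), 74.52261352539062)
 headdir -105.7863217335678
 knob 59 [ 0.5572 -0.0268  0.2915]
 handle@z115 [ 0.5673 -0.284  -0.0769  0.7065] 369 0.0014775491885132023
 cam pos [ 0.054 -0.649  0.875]
side top 348 ((577.8500366210938, 37.83106231689453), (126.86882781982422, 80.17143249511719), 73.90955352783203) 0.06636632124984554
 col 167 [0.5895 0.0861 0.1354]
 head 63 [0.5772 0.0498 0.2325]
((582.335205078125, 55.23781204223633), (114.13249206542969, 26.79358673095703), 73.59576416015625)
 headdir -101.14971946073084
 knob 38 [ 0.5595 -0.0303  0.2882]
 handle@z115 [ 0.5746 -0.2859 -0.094   0.7392] 249 0.0014899404896329884
 cam pos [ 0.033 -1.168  0.863]
```

```bash
python3 - <<'E'
from h import *
s=read_state(); c=calibration('wrist')
Rt=R.from_quat(s['tool_rot']).as_matrix(); Rc=cv2.Rodrigues(np.array(c['rvec']))[0]
cp=-Rc.T@np.array(c['tvec']).ravel()
print('cam pos in tool',Rt.T@(cp-s['tool_pos']),'\ncam axes in tool\n',(Rt.T@Rc.T).round(3),c['fx'],c['cx'],c['cy'])
# target orient A for grasp: az -5, 60deg down
def ori(az,down,roll=0):
    a,d=np.radians([az,down]); z=np.array([np.cos(a)*np.cos(d),np.sin(a)*np.cos(d),-np.sin(d)]); y=np.array([-np.sin(a),np.cos(a),0]); M=np.c_[np.cross(y,z),y,z]
    return R.from_rotvec(np.radians(roll)*z)*R.from_matrix(M)
for az,down in [(-5,60),(20,60),(30,50)]:
    print(az,down,np.degrees((ori(az,down)*R.from_quat(s['tool_rot']).inv()).as_rotvec()).round(1))
E
```

```text
cam pos in tool [ 0.07602632  0.00132496 -0.14196539] 
cam axes in tool
 [[-0.    -0.955 -0.296]
 [ 1.    -0.     0.   ]
 [-0.    -0.296  0.955]] 299.1910295143121 324.62974681516187 201.79249732487492
-5 60 [ -7.8 -29.1  19.9]
20 60 [ -1.3 -30.8  44.3]
30 50 [  1.8 -41.5  53.1]
```

Call:
carry_out:
  moves: "18 -43 7 0 -1.5 3.2; 36 -86 14 0 -3 6.4; 54 -129 21 0 -4.5 9.6; 72 -172 28 0 -6 12.8; 90 -215 35 0 -7.5 16"

```text
time_s: 0.6
tool_pos: [0.3043, 0.235, 0.2662]
tool_rot: [0.08, 0.995, 0.014, 0.064]
force: [1.2, -0.6, -0.1]
gripper_width: 0.0857
grasp_force: 0.0
```

Call:
carry_out:
  moves: "18 -43 7 0 -1.5 3.2; 36 -86 14 0 -3 6.4; 54 -129 21 0 -4.5 9.6; 72 -172 28 0 -6 12.8; 90 -215 35 0 -7.5 16"

```text
time_s: 1.1
tool_pos: [0.3942, 0.02, 0.3016]
tool_rot: [-0.06, 0.99, 0.028, 0.127]
force: [0.7, -0.3, 0.1]
gripper_width: 0.0855
grasp_force: 0.0
```

Call:
carry_out:
  moves: "18 -43 7 0 -1.5 3.2; 36 -86 14 0 -3 6.4; 54 -129 20 0 -4.5 9.6; 72 -172 20 0 -6 12.8; 76 -172 20 0 -6 12.8"

```text
time_s: 1.6
tool_pos: [0.4708, -0.1558, 0.3199]
tool_rot: [-0.166, 0.97, 0.038, 0.173]
force: [-0.3, 0.1, 0.0]
gripper_width: 0.0854
grasp_force: 0.0
```

```bash
python3 - <<'E'
from h import *
s=read_state(); print(s['time_s'],s['q'].round(3),s['tool_pos'].round(4)); print(R.from_quat(s['tool_rot']).as_matrix().round(3))
c,p,d=cap('wrist'); cv2.imwrite('pics/w1.png',p[:,:,::-1]); np.savez('w1.npz',p=p,d=d,W=cloud(c,d))
E
```

```text
1.6 [-0.483  0.015 -0.085  1.236  0.269 -0.791] [ 0.4708 -0.1558  0.3199]
[[-0.885 -0.336  0.322]
 [-0.31   0.942  0.131]
 [-0.348  0.016 -0.937]]
```

View pics/w1.png

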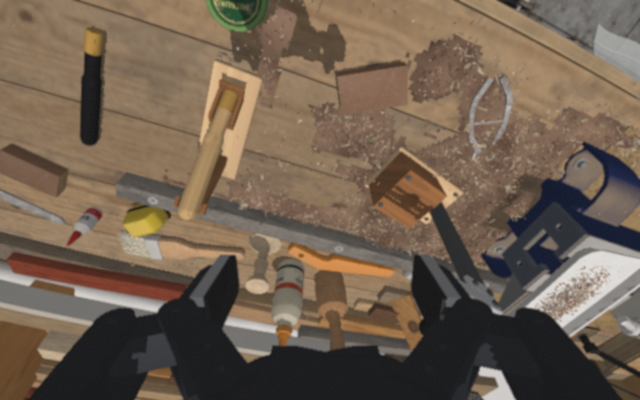

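The wrist picture shows the handle in its rest from (230,95), the foot, to (190,205), the top. The block is at about (410,188) with its column running to (470,290); the head is hidden behind the right finger.

```bash
python3 - <<'E'
from h import *
from scipy.optimize import least_squares
Z=np.load('w1.npz'); W=Z['W'].reshape(-1,3); C=Z['p'].reshape(-1,3).astype(int)
near=(abs(W[:,0]-.57)<.09)&(abs(W[:,1]-.02)<.12)
top=W[near&(abs(W[:,2]-.068)<.005)&(C[:,0]-C[:,2]>15)]
r=cv2.minAreaRect((top[:,:2]*1000).astype(np.float32)); print('top',len(top),r,np.median(top[:,2]), top[:,:2].min(0),top[:,:2].max(0))
col=W[near&(W[:,2]>.09)&(W[:,2]<.2)&(C.max(1)<70)]; print(' col',len(col),np.median(col,0).round(4),cv2.minAreaRect((col[:,:2]*1000).astype(np.float32)))
for u,v in [(405,190),(395,200),(415,180),(425,205),(400,150),(215,150)]: print(u,v,Z['p'][v,u],Z['W'][v,u].round(3))
nr=(abs(W[:,0]-.56)<.12)&(abs(W[:,1]+.28)<.06)&(W[:,2]>.045)&(W[:,2]<.2)
P=W[nr]
def res(p,P,r=.012):
    d=np.array([np.sin(p[3])*np.cos(p[2]),np.sin(p[3])*np.sin(p[2]),np.cos(p[3])]); o=np.array([p[0],p[1],.115])
    q=P-o; return np.linalg.norm(q-np.outer(q@d,d),axis=1)-r
p=np.array([.57,-.284,-.08,.7])
for th in (.02,.008,.004,.003):
    t=(P[:,2]>.08)  # 24 mm part
    k=t&(abs(res(p,P))<th); p=least_squares(res,p,args=(P[k],),loss='soft_l1',f_scale=.001).x
print(' handle@z115',p.round(4),k.sum(),abs(res(p,P[k])).mean())
# plate of rest
pl=W[(abs(W[:,0]-.56)<.15)&(abs(W[:,1]+.28)<.08)&(W[:,2]>.006)&(W[:,2]<.02)]
print(cv2.minAreaRect((pl[:,:2]*1000).astype(np.float32)),len(pl),np.median(pl,0))
im=cv2.resize(Z['p'][130:330,340:520],(720,600)[:2] if 0 else (540,600),interpolation=cv2.INTER_CUBIC); cv2.imwrite('pics/c2.png',im[:,:,::-1])
E
```

```text
top 2085 ((579.172607421875, 47.75531005859375), (130.2587890625, 81.2178955078125), 74.01016998291016) 0.06718405307087127 [ 0.5231168  -0.02482457] [0.62055984 0.11300778]
 col 995 [0.5865 0.0888 0.145 ] ((587.7202758789062, 95.82061004638672), (17.24837303161621, 30.981170654296875), 24.437036514282227)
405 190 [130  89  59] [0.557 0.008 0.067]
395 200 [104  73  48] [0.579 0.002 0.067]
415 180 [142  97  63] [0.537 0.013 0.067]
425 205 [103  71  48] [0.572 0.051 0.068]
400 150 [184 151 114] [ 0.524 -0.004  0.009]
215 150 [156 129  91] [ 0.563 -0.26   0.097]
 handle@z115 [ 0.5619 -0.2663 -0.0391  0.7078] 1157 0.0012994453105378038
((561.3583374023438, -266.4991760253906), (133.0819091796875, 297.0605773925781), 89.97818756103516) 3221 [ 0.54920156 -0.25040655  0.0093547 ]
```

View pics/c2.png

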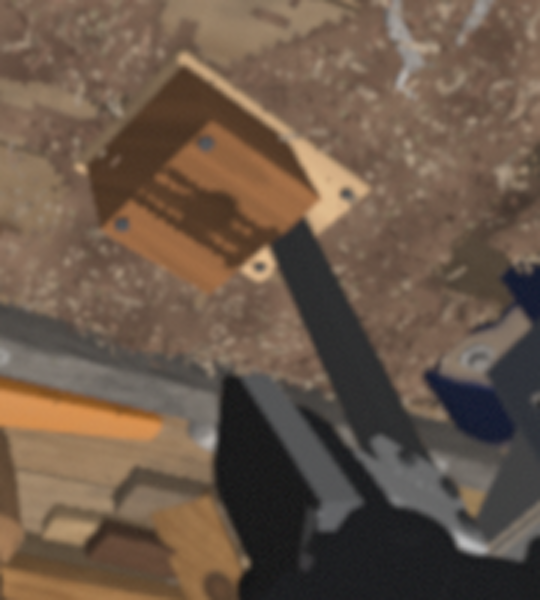

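The crop shows the block face with the fork's shadow on its top and the head hidden behind the finger. The handle fit converged to the wrong side of the surface, so I'll refit it starting from behind the visible surface.

```bash
cat > fit.py <<'E'
from h import *
from scipy.optimize import least_squares
def axis(p): return np.array([np.sin(p[3])*np.cos(p[2]),np.sin(p[3])*np.sin(p[2]),np.cos(p[3])])
def res(p,P,r=.012):
    q=P-np.array([p[0],p[1],.115]); d=axis(p); return np.linalg.norm(q-np.outer(q@d,d),axis=1)-r
def fit(W,p0,zmin=.075,zmax=.135):
    P=W.reshape(-1,3); P=P[(P[:,2]>zmin)&(P[:,2]<zmax)]; P=P[np.linalg.norm(P[:,:2]-p0[:2],axis=1)<.1]
    p=np.array(p0)
    for th in (.02,.012,.006,.004,.003):
        k=abs(res(p,P))<th; p=least_squares(res,p,args=(P[k],),loss='soft_l1',f_scale=.001).x
    return p,k.sum(),abs(res(p,P[k])).mean()
E
python3 - <<'E'
from fit import *
for n in ['scene0','side0','w1']:
    for z in [(.075,.135),(.085,.125)]: print(n,fit(np.load(n+'.npz')['W'],[.593,-.272,-.05,.698],*z))
E
```

```text
scene0 (array([ 0.58988066, -0.27227052, -0.04839124,  0.69094003]), np.int64(313), np.float64(0.000940128828571194))
scene0 (array([ 0.5903633 , -0.27223373, -0.04560613,  0.71442872]), np.int64(206), np.float64(0.000876964547547386))
side0 (array([ 0.5971832 , -0.27471026, -0.17797035,  0.87904995]), np.int64(172), np.float64(0.001260894188948542))
side0 (array([ 0.60343392, -0.27522458, -0.17009283,  1.03459977]), np.int64(123), np.float64(0.0013277194326770396))
w1 (array([ 0.5912631 , -0.26952681, -0.04454903,  0.69479447]), np.int64(1179), np.float64(0.000621591725190088))
w1 (array([ 0.59144053, -0.26940006, -0.03829083,  0.70727385]), np.int64(823), np.float64(0.0005414828370812922))
```

Call:
carry_out:
  moves: "19 -23 -27 0 0 -5; 38 -46 -54 0 0 -10; 57 -69 -80 0 0 -15; 75 -91 -107 0 0 -20; 94 -113 -133 0 0 -24.6"

```text
time_s: 2.15
tool_pos: [0.5644, -0.2618, 0.1871]
tool_rot: [0.041, 0.983, 0.001, 0.177]
force: [0.1, 0.8, -0.1]
gripper_width: 0.0853
grasp_force: 0.0
```

Call:
carry_out:
  moves: "0 0 0 0 0 0; 0 0 0 0 0 0"

```text
time_s: 2.35
tool_pos: [0.5636, -0.2611, 0.187]
tool_rot: [0.039, 0.984, 0.002, 0.176]
force: [0.5, -0.8, 0.1]
gripper_width: 0.0852
grasp_force: 0.0
```

```bash
python3 - <<'E'
from fit import *
s=read_state(); print(s['time_s'],s['q'].round(3),s['tool_pos'].round(4)); M=R.from_quat(s['tool_rot']).as_matrix(); print(M.round(3))
c,p,d=cap('wrist'); cv2.imwrite('pics/w2.png',p[:,:,::-1]); W=cloud(c,d); np.savez('w2.npz',p=p,d=d,W=W)
for z in [(.05,.1),(.085,.135)]:
    f=fit(W,[.591,-.270,-.045,.698],*z); print(f)
    h=axis(f[0]); print('angle y_t vs h from 90:',np.degrees(np.arcsin(M[:,1]@h)))
E
```

```text
2.35 [-0.513  0.271 -0.136  0.847  0.163 -0.408] [ 0.5636 -0.2611  0.187 ]
[[-0.935  0.076  0.347]
 [ 0.078  0.997 -0.009]
 [-0.346  0.019 -0.938]]
(array([ 0.58867003, -0.26930679, -0.03876764,  0.64269566]), np.int64(2039), np.float64(0.0007469481416549423))
angle y_t vs h from 90: 2.1403721997935854
(array([ 0.5909488 , -0.26962753, -0.04998638,  0.69874715]), np.int64(2546), np.float64(0.00042770813991477107))
angle y_t vs h from 90: 1.7844576838533857
```

Call:
carry_out:
  moves: "2 -9 -3 -0.7 0 1.9; 10 -9 -26 -0.7 0 1.9; 18 -9 -48 -0.7 0 1.9; 26 -9 -70 -0.7 0 1.9; 34 -9 -90 -0.7 0 1.9"

```text
time_s: 2.9
tool_pos: [0.5989, -0.2714, 0.0999]
tool_rot: [0.022, 0.984, -0.002, 0.179]
force: [0.5, -0.3, -0.5]
gripper_width: 0.0853
grasp_force: 0.0
```

Call:
carry_out:
  moves: "0 0 0 0 0 0; 0 0 0 0 0 0; 0 0 0 0 0 0; 0 0 0 0 0 0; 0 0 0 0 0 0"
  grip: -1

```text
time_s: 3.4
tool_pos: [0.5989, -0.2726, 0.1006]
tool_rot: [0.023, 0.984, -0.002, 0.179]
force: [-2.8, -0.1, 5.7]
gripper_width: 0.0222
grasp_force: 58.4
```

Call:
carry_out:
  moves: "0 0 0 0 0 0; 0 0 0 0 0 0; 0 0 0 0 0 0; 0 0 0 0 0 0; 0 0 0 0 0 0"
  grip: -1

```text
time_s: 3.9
tool_pos: [0.5989, -0.2726, 0.1006]
tool_rot: [0.023, 0.984, -0.002, 0.179]
force: [-3.2, 0.7, 6.4]
gripper_width: 0.0227
grasp_force: 58.4
```

Call:
carry_out:
  moves: "0 0 10 0 0 0; 0 0 25 0 0 0; 0 0 45 0 0 0; 0 0 65 0 0 0; 0 0 80 0 0 0"

```text
time_s: 4.4
tool_pos: [0.5984, -0.2725, 0.1803]
tool_rot: [0.023, 0.984, -0.002, 0.178]
force: [0.0, -0.5, -1.3]
gripper_width: 0.0224
grasp_force: 58.7
```

Call:
carry_out:
  moves: "0 0 10 0 0 0; 0 0 10 0 0 0"

```text
time_s: 4.6
tool_pos: [0.5991, -0.2729, 0.1906]
tool_rot: [0.023, 0.984, -0.003, 0.179]
force: [0.1, -0.7, -0.7]
gripper_width: 0.0224
grasp_force: 58.7
```

```bash
python3 - <<'E'
from fit import *
s=read_state(); print(s['time_s'],s['q'].round(3),s['tool_pos'].round(4),s['force'],s['gripper_width']); M=R.from_quat(s['tool_rot']).as_matrix(); print(M.round(3))
c,p,d=cap('wrist'); cv2.imwrite('pics/w3.png',p[:,:,::-1]); W=cloud(c,d); np.savez('w3.npz',p=p,d=d,W=W)
E
```

```text
4.6 [-0.5    0.333 -0.043  0.869  0.158 -0.428] [ 0.5991 -0.2729  0.1906] [ 0.13537894 -0.70399714 -0.67294317] 0.022405594001752356
[[-0.935  0.046  0.353]
 [ 0.044  0.999 -0.014]
 [-0.353  0.003 -0.936]]
```

View pics/w3.png

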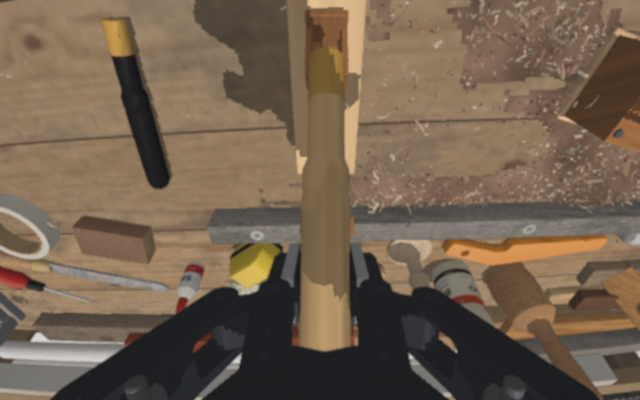

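The handle is held; its axis runs along column 325, with the brass foot end near (326,55), clear of the rest.

```bash
python3 - <<'E'
from fit import *
s=read_state(); M=R.from_quat(s['tool_rot']).as_matrix(); t=s['tool_pos']
Z=np.load('w3.npz'); C=Z['p'].reshape(-1,3).astype(int); W=Z['W'].reshape(-1,3)
dz=t[2]-.1006
foot=np.array([.591-.074*np.cos(.047),-.2697+.074*np.sin(.047),.0265+dz]); h=np.array([np.sin(.698)*np.cos(.047),-np.sin(.698)*np.sin(.047),np.cos(.698)])
P=(W-t)@M; f0=M.T@(foot-t); h0=M.T@h; print('pred',f0,h0)
# params: point on axis at tool via y,z offsets at f0 plane; direction tweak
e1=np.array([0,1,0]); e2=np.cross(h0,e1); e2/=np.linalg.norm(e2)
def geo(p,Q):
    hh=h0+p[2]*e1+p[3]*e2; hh/=np.linalg.norm(hh); f=f0+p[0]*e1+p[1]*e2
    q=Q-f; a=q@hh; r=np.linalg.norm(q-np.outer(a,hh),axis=1); return a,r,f,hh
def rs(p,Q):
    a,r,_,_=geo(p,Q); return r-np.where(a<.062,.010,.012)
p=np.zeros(4); ok=np.isfinite(P).all(1); Q0=P[ok]
for th in (.012,.006,.004,.003):
    a,r,_,_=geo(p,Q0); k=(a>.005)&(a<.1)&(abs(a-.062)>.006)&(abs(rs(p,Q0))<th)
    p=least_squares(rs,p,args=(Q0[k],),loss='soft_l1',f_scale=.001).x
a,r,f,hh=geo(p,Q0); print(p,k.sum(),abs(rs(p,Q0[k])).mean())
k=(r<.0115)&(a>-.03)&(a<.12); print('foot end a percentiles',np.percentile(a[k],[0,.2,.5,1,2,5]).round(4),np.histogram(a[k],bins=np.arange(-.03,.03,.003)))
# diameter step location
b=np.arange(.045,.08,.003); print([(round(x,3),round(np.median(r[(a>x)&(a<x+.003)&(r<.02)])*1e3,2)) for x in b])
print('f',f,'h',hh,'tool->115',(f+.115*hh))
np.save('hold.npy',np.r_[f,hh])
E
```

```text
pred [0.1023616  0.00224621 0.04078009] [-0.87067291  0.00199568 -0.49185842]
[-0.00041491  0.0006605  -0.00834818  0.00163595] 6484 0.00041093291898139204
foot end a percentiles [-0.0002  0.0011  0.0015  0.002   0.0028  0.0053] (array([  0,   0,   0,   0,   0,   0,   0,   0,   0,   1, 105, 171, 174,
       185, 186, 173, 178, 188, 185]), array([-3.0000000e-02, -2.7000000e-02, -2.4000000e-02, -2.1000000e-02,
       -1.8000000e-02, -1.5000000e-02, -1.2000000e-02, -9.0000000e-03,
       -6.0000000e-03, -3.0000000e-03, -6.9388939e-18,  3.0000000e-03,
        6.0000000e-03,  9.0000000e-03,  1.2000000e-02,  1.5000000e-02,
        1.8000000e-02,  2.1000000e-02,  2.4000000e-02,  2.7000000e-02]))
[(np.float64(0.045), np.float64(9.69)), (np.float64(0.048), np.float64(9.83)), (np.float64(0.051), np.float64(9.72)), (np.float64(0.054), np.float64(9.74)), (np.float64(0.057), np.float64(9.76)), (np.float64(0.06), np.float64(10.33)), (np.float64(0.063), np.float64(11.5)), (np.float64(0.066), np.float64(12.06)), (np.float64(0.069), np.float64(12.04)), (np.float64(0.072), np.float64(12.02)), (np.float64(0.075), np.float64(11.84)), (np.float64(0.078), np.float64(11.84))]
f [0.10268648 0.0018313  0.040205  ] h [-0.86985127 -0.00635238 -0.49327317] tool->115 [ 0.00265358  0.00110077 -0.01652141]
```

```bash
cat > plan.py <<'E'
from fit import *
import sys
def way(steps,B,yaw,ref=None):
    """steps: (lean deg, foot y mm, foot z mm above mouth); prints shift mm/turn deg from present pose; sequential minimal turns"""
    s=read_state(); M0=R.from_quat(s['tool_rot']); t0=s['tool_pos']; hf=np.load('hold.npy'); f,h=hf[:3],hf[3:]
    S=np.array([[np.cos(yaw),-np.sin(yaw),0],[np.sin(yaw),np.cos(yaw),0],[0,0,1]])
    print('now foot in stand',(S.T@(t0+M0.apply(f)-B)*1e3).round(1),'h',(S.T@M0.apply(h)).round(3),'lean',np.degrees(np.arccos(M0.apply(h)[2])).round(1))
    Mc=M0
    for L,fy,fz in steps:
        a=np.radians(L); hw=S@np.array([0,-np.sin(a),np.cos(a)]); hc=Mc.apply(h)
        ax=np.cross(hc,hw); n=np.linalg.norm(ax); Mc=R.from_rotvec(ax/n*np.arctan2(n,hc@hw))*Mc if n>1e-9 else Mc
        t=B+S@np.array([0,fy,fz])/1e3-Mc.apply(f)
        z=Mc.apply([0,0,1])
        print((L,fy,fz),'shift',((t-t0)*1e3).round(1),'turn',np.degrees((Mc*M0.inv()).as_rotvec()).round(1),'tcp',t.round(3),'tool az %.0f down %.0f'%(np.degrees(np.arctan2(z[1],z[0])),np.degrees(np.arcsin(-z[2]))))
E
python3 - <<'E'
from plan import *
way([(20,-110,40),(20,-45,12),(18,0,4),(16,2.6,-18),(0,0,-55)],np.array([.572,.0225,.068]),np.radians(-16))
E
```

```text
now foot in stand [  26.4 -293.2   47.4] h [0.626 0.14  0.767] lean 39.9
(20, -110, 40) shift [-51.8 149.5  21.7] turn [ 13.9 -43.5 -13.8] tcp [ 0.547 -0.123  0.211] tool az 0 down 26
(20, -45, 12) shift [-33.9 212.   -6.3] turn [ 13.9 -43.5 -13.8] tcp [ 0.565 -0.061  0.183] tool az 0 down 26
(18, 0, 4) shift [-20.5 258.7 -13.1] turn [ 12.  -43.1 -13.1] tcp [ 0.578 -0.014  0.176] tool az -1 down 26
(16, 2.6, -18) shift [-18.8 264.7 -34. ] turn [ 10.1 -42.8 -12.4] tcp [ 0.58  -0.008  0.155] tool az -2 down 27
(0, 0, -55) shift [-11.2 291.1 -66.9] turn [ -4.9 -39.6  -7. ] tcp [0.587 0.019 0.122] tool az -10 down 30
```

Call:
carry_out:
  moves: "-8.7 25 8 2.3 -7.25 -2.3; -17.3 50 15 4.6 -14.5 -4.6; -26 75 18 6.9 -21.75 -6.9; -34.7 100 20 9.2 -29 -9.2; -43.3 125 22 11.6 -36.25 -11.5"

```text
time_s: 5.15
tool_pos: [0.5567, -0.1544, 0.2071]
tool_rot: [0.131, 0.879, 0.079, 0.452]
force: [1.1, -0.4, -2.0]
gripper_width: 0.022
grasp_force: 58.7
```

Call:
carry_out:
  moves: "-8.7 25 0 2.3 -7.25 -2.3; -8.7 25 0 2.3 -7.25 -2.3; -8.7 25 0 2.3 -7.25 -2.3"

```text
time_s: 5.45
tool_pos: [0.5468, -0.1284, 0.2037]
tool_rot: [0.152, 0.847, 0.096, 0.501]
force: [-0.5, -0.4, -1.3]
gripper_width: 0.0223
grasp_force: 58.7
```

```bash
python3 - <<'E'
from plan import *
s=read_state(); print(s['time_s'],s['q'].round(3),s['tool_pos'].round(4),s['force'].round(1))
way([(20,-110,40),(20,-45,12),(18,0,4)],np.array([.572,.0225,.068]),np.radians(-16))
for n in ['wrist','scene','side']:
    c,p,d=cap(n); np.savez(n+'4.npz',p=p,d=d,W=cloud(c,d))
    if n=='wrist': cv2.imwrite('pics/w4.png',p[:,:,::-1])
E
```

```text
5.45 [-0.439  0.032 -1.001 -0.487  0.393  0.138] [ 0.5468 -0.1284  0.2037] [-0.5 -0.4 -1.3]
now foot in stand [  -3.6 -118.1   32.8] h [ 0.049 -0.317  0.947] lean 18.7
(20, -110, 40) shift [-0.2  5.4  7.1] turn [ 0.7 -2.9 -1. ] tcp [ 0.547 -0.123  0.211] tool az 0 down 26
(20, -45, 12) shift [ 17.7  67.9 -20.9] turn [ 0.7 -2.9 -1. ] tcp [ 0.565 -0.061  0.183] tool az 0 down 26
(18, 0, 4) shift [ 31.1 114.6 -27.7] turn [-1.2 -2.4 -0.9] tcp [ 0.578 -0.014  0.176] tool az -1 down 26
```

View pics/w4.png

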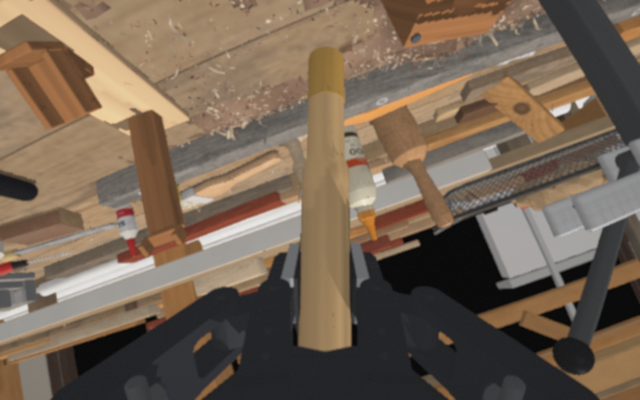

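The wrist picture shows the handle held with its foot at (325,50). The block edge is at (450,15), the head at (600,205) and the knob at (573,355). Joint 3 is close to its lower limit here, so I'll fit the arm's kinematics to choose a better tool azimuth.

```bash
cat > kin.py <<'E'
from plan import *
D=[([1.12800760,.241475682,.00366756795,1.33517824,0,1.57078669],[0.21394946,0.4511918,0.23036002]),
([-.483,.015,-.085,1.236,.269,-.791],[.4708,-.1558,.3199]),([-.513,.271,-.136,.847,.163,-.408],[.5636,-.2611,.187]),
([-.5,.333,-.043,.869,.158,-.428],[.5991,-.2729,.1906]),([-.439,.032,-1.001,-.487,.393,.138],[.5468,-.1284,.2037])]
def fk(q,k):
    z0,r0,a1,a2,e,b,L=k; Rz=lambda a:R.from_euler('z',a); Ry=lambda a:R.from_euler('y',a)
    T=Rz(q[0]); p=np.array([0,0,z0])+T.apply([r0,0,0])
    T=T*Ry(q[1]); p=p+T.apply([e,0,a1]); T=T*Ry(-q[2]); p=p+T.apply([a2,0,0]); T=T*Ry(q[3]); p=p+T.apply([b,0,0]); T=T*Rz(q[4]); p=p+T.apply([L,0,0])
    return p,T*R.from_euler('x',q[5])*R.from_matrix(np.array([[0,0,1],[0,1,0],[-1,0,0.]]))
def calib():
    f=lambda k:np.ravel([fk(q,k)[0]-np.array(p) for q,p in D])
    s=least_squares(f,[.3,0,.35,.35,0,.1,.2]); return s.x,np.abs(s.fun).max()
lo=np.array([-2.72,-1.05,-1.09,-1.99,-1.42,-3.14]);hi=np.array([2.72,1.87,1.28,2.15,1.44,3.14])
def ik(t,Rt,k,q0=D[-1][0]):
    def f(q): p,T=fk(q,k); return np.r_[(p-t)*5,(T*Rt.inv()).as_rotvec()]
    s=least_squares(f,np.clip(q0,lo+.01,hi-.01),bounds=(lo,hi)); return s.x,np.abs(s.fun).max()
E
python3 - <<'E'
from kin import *
k,e=calib(); print(k.round(4),e)
s=read_state(); print(np.degrees((fk(s['q'],k)[1]*R.from_quat(s['tool_rot']).inv()).magnitude()))
hf=np.load('hold.npy'); f,h=hf[:3],hf[3:]; M0=R.from_quat(s['tool_rot']); yaw=np.radians(-16); S=R.from_euler('z',yaw); B=np.array([.572,.0225,.068])
hc=M0.apply(h); ax=np.cross(hc,[0,0,1]); Mu=R.from_rotvec(ax/np.linalg.norm(ax)*np.arccos(hc[2]))*M0
z=Mu.apply([0,0,1]); az0=np.degrees(np.arctan2(z[1],z[0])); print('az0',az0)
for psi in (-10,10,25,40,55):
    U=R.from_euler('z',psi-az0,degrees=True)*Mu
    for L,fy,fz in [(20,-110,40),(20,-45,12),(18,0,4),(16,2.6,-18),(0,0,-55)]:
        T=S*R.from_euler('x',L,degrees=True)*S.inv()*U; t=B+S.apply(np.array([0,fy,fz])/1e3)-T.apply(f)
        q,er=ik(t,T,k,s['q']); zz=T.apply([0,0,1]); print(psi,(L,fy,fz),q.round(2),'err %.4f'%er,'down %.0f'%np.degrees(np.arcsin(-zz[2])),'wrist z %.3f'%(t-zz*k[6])[2])
E
```

```text
[ 0.26   -0.0019  0.4941  0.4016 -0.0083  0.114   0.303 ] 0.0016420274177853522
2.1594457051836074e-14
az0 -9.813388668524393
-10 (20, -110, 40) [-0.43  0.06 -1.04 -0.62  0.39  0.18] err 0.0000 down 26 wrist z 0.342
-10 (20, -45, 12) [-0.21  0.17 -1.09 -0.8   0.2   0.28] err 0.0033 down 26 wrist z 0.314
-10 (18, 0, 4) [-0.04  0.21 -1.08 -0.83  0.02  0.33] err 0.0000 down 26 wrist z 0.310
-10 (16, 2.6, -18) [-0.    0.29 -1.09 -0.91 -0.02  0.32] err 0.0001 down 27 wrist z 0.291
-10 (0, 0, -55) [ 0.19  0.36 -1.03 -0.84 -0.32  0.18] err 0.0000 down 30 wrist z 0.272
10 (20, -110, 40) [-0.64  0.21 -0.97 -0.63  0.88 -0.12] err 0.0000 down 19 wrist z 0.314
10 (20, -45, 12) [-0.46  0.33 -1.06 -0.93  0.72  0.01] err 0.0000 down 19 wrist z 0.286
10 (18, 0, 4) [-0.29  0.34 -1.07 -0.99  0.56  0.06] err 0.0000 down 21 wrist z 0.284
10 (16, 2.6, -18) [-0.26  0.41 -1.08 -1.05  0.51  0.04] err 0.0000 down 22 wrist z 0.268
10 (0, 0, -55) [-0.07  0.36 -1.05 -0.88  0.21 -0.13] err 0.0000 down 30 wrist z 0.272
25 (20, -110, 40) [-0.73  0.3  -0.81 -0.36  1.17 -0.45] err 0.0000 down 16 wrist z 0.295
25 (20
[... 515 characters left out ...]
253
40 (18, 0, 4) [-0.51  0.44 -0.8  -0.52  1.19 -0.51] err 0.0000 down 14 wrist z 0.254
40 (16, 2.6, -18) [-0.49  0.47 -0.81 -0.54  1.15 -0.54] err 0.0000 down 16 wrist z 0.242
40 (0, 0, -55) [-0.35  0.37 -0.78 -0.31  0.85 -0.71] err 0.0000 down 30 wrist z 0.272
55 (20, -110, 40) [-0.76  0.72 -0.06  1.57  1.31 -2.26] err 0.0000 down 10 wrist z 0.271
55 (20, -45, 12) [-0.64  0.63 -0.26  1.03  1.38 -1.82] err 0.0000 down 10 wrist z 0.243
55 (18, 0, 4) [-0.54  0.53 -0.45  0.44  1.35 -1.32] err 0.0000 down 12 wrist z 0.245
55 (16, 2.6, -18) [-0.52  0.54 -0.48  0.34  1.32 -1.27] err 0.0000 down 14 wrist z 0.234
55 (0, 0, -55) [-0.4   0.44 -0.53  0.24  1.02 -1.17] err 0.0000 down 30 wrist z 0.272
```

```bash
cat > go.py <<'E'
from kin import *
def go(steps,B=(.572,.0225,.068),yawd=-16,psi=25):
    B=np.array(B); k,_=calib(); s=read_state(); M0=R.from_quat(s['tool_rot']); t0=s['tool_pos']; hf=np.load('hold.npy'); f,h=hf[:3],hf[3:]
    S=R.from_euler('z',yawd,degrees=True)
    print('t',s['time_s'],'F',s['force'].round(1),'w',s['gripper_width'],'foot in stand',(S.inv().apply(t0+M0.apply(f)-B)*1e3).round(1),'h',S.inv().apply(M0.apply(h)).round(3))
    hc=M0.apply(h); ax=np.cross(hc,[0,0,1]); Mu=R.from_rotvec(ax/np.linalg.norm(ax)*np.arccos(hc[2]))*M0
    z=Mu.apply([0,0,1]); U=R.from_euler('z',psi-np.degrees(np.arctan2(z[1],z[0])),degrees=True)*Mu
    q=s['q']
    for L,fy,fz in steps:
        T=S*R.from_euler('x',L,degrees=True)*S.inv()*U; t=B+S.apply(np.array([0,fy,fz])/1e3)-T.apply(f)
        q,er=ik(t,T,k,q); print((L,fy,fz),'shift',((t-t0)*1e3).round(1),'turn',np.degrees((T*M0.inv()).as_rotvec()).round(2),'q',q.round(2),'%.4f'%er)
E
python3 - <<'E'
from go import *
go([(20,-110,45),(20,-45,12)])
E
```

```text
t 5.6 F [ 0.1 -0.1  0.1] w 0.022196643487506256 foot in stand [   2.3 -119.9   37.6] h [ 0.04  -0.315  0.948]
(20, -110, 45) shift [-5.3 17.3 10.1] turn [ -1.6  -13.78  32.49] q [-0.73  0.29 -0.81 -0.34  1.17 -0.45] 0.0000
(20, -45, 12) shift [ 12.7  79.8 -22.9] turn [ -1.6  -13.78  32.49] q [-0.57  0.4  -0.93 -0.77  1.04 -0.24] 0.0000
```

Call:
carry_out:
  moves: "-1 3.5 3 -0.3 -2.8 6.5; -2 7 6 -0.6 -5.5 13; -3 10 8 -1 -8.3 19.5; -4 14 10 -1.3 -11 26; -5.3 17.3 10.1 -1.6 -13.8 32.5"

```text
time_s: 6.1
tool_pos: [0.546, -0.1156, 0.2197]
tool_rot: [-0.112, 0.787, 0.237, 0.558]
force: [0.4, -0.3, -1.6]
gripper_width: 0.0225
grasp_force: 59.0
```

Call:
carry_out:
  moves: "0 0 0 0 0 0; 0 0 0 0 0 0; 0 0 0 0 0 0"

```text
time_s: 6.4
tool_pos: [0.5452, -0.1134, 0.2188]
tool_rot: [-0.11, 0.789, 0.237, 0.557]
force: [-0.8, -0.3, -2.1]
gripper_width: 0.0222
grasp_force: 59.2
```

```bash
python3 - <<'E'
from go import *
go([(20,-110,45),(20,-45,12)])
for n in ['wrist','scene']:
    c,p,d=cap(n); W=cloud(c,d); np.savez(n+'5.npz',p=p,d=d,W=W)
    if n=='wrist': cv2.imwrite('pics/w5.png',p[:,:,::-1])
    W=W.reshape(-1,3); C=p.reshape(-1,3).astype(int)
    near=(abs(W[:,0]-.57)<.09)&(abs(W[:,1]-.02)<.12)
    top=W[near&(abs(W[:,2]-.068)<.004)&(C[:,0]-C[:,2]>15)]
    if len(top)>50: print(n,'top',len(top),cv2.minAreaRect((top[:,:2]*1000).astype(np.float32)),np.median(top[:,2]))
    hd=W[near&(W[:,2]>.21)&(W[:,2]<.24)&(C.min(1)>80)]
    if len(hd)>50: print(n,'head',len(hd),cv2.minAreaRect((hd[:,:2]*1000).astype(np.float32)),hd[:,2].min(),hd[:,2].max())
E
```

```text
t 6.4 F [-0.8 -0.3 -2.1] w 0.022179201172720243 foot in stand [  -0.8 -109.5   45. ] h [-0.    -0.342  0.94 ]
(20, -110, 45) shift [ 0.7 -0.7  0. ] turn [-0.    0.01  0.04] q [-0.73  0.29 -0.81 -0.34  1.17 -0.45] 0.0000
(20, -45, 12) shift [ 18.6  61.8 -33. ] turn [-0.    0.01  0.04] q [-0.57  0.4  -0.93 -0.77  1.04 -0.24] 0.0000
wrist top 3973 ((579.4745483398438, 46.773658752441406), (129.99813842773438, 81.11054992675781), 73.9147720336914) 0.06743573051669043
wrist head 2108 ((567.6111450195312, 3.7109222412109375), (221.16317749023438, 29.785503387451172), 75.98169708251953) 0.21002606452662206 0.2399903906456325
scene top 80 ((563.942138671875, 60.95832443237305), (97.8655776977539, 65.79988861083984), 87.36308288574219) 0.06770094311814545
scene head 323 ((580.1373291015625, 55.70697784423828), (112.92054748535156, 31.893707275390625), 73.96871948242188) 0.21069760463491538 0.23946001918836393
```

View pics/w5.png

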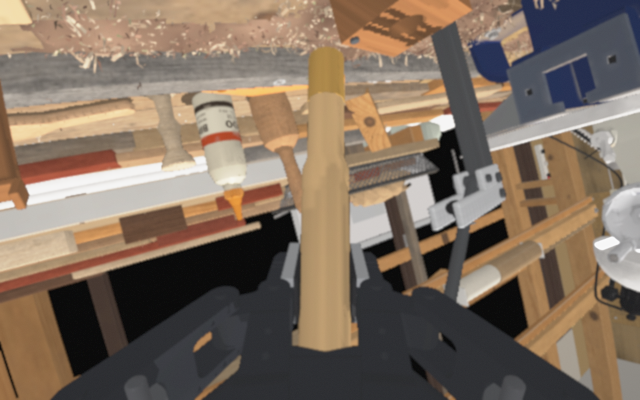

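The wrist picture shows the handle with its foot at (325,55), the block underside and edge at (400,20), and the head at (465,195). The bore estimate repeats within 1 mm: (0.5725, 0.023), yaw -16°.

```bash
python3 - <<'E'
from go import *
go([(20,-45,14),(19,-15,9),(18,0,4)],B=(.5725,.023,.068))
E
```

```text
t 6.5 F [-0.2 -0.5 -1.4] w 0.02244677476578929 foot in stand [  -1.7 -109.5   45. ] h [-0.    -0.342  0.94 ]
(20, -45, 14) shift [ 19.4  61.6 -31. ] turn [-0.01  0.02 -0.03] q [-0.57  0.39 -0.93 -0.77  1.04 -0.23] 0.0000
(19, -15, 9) shift [ 28.2  92.2 -35.5] turn [-0.97  0.29 -0.03] q [-0.48  0.4  -0.96 -0.86  0.96 -0.18] 0.0000
(18, 0, 4) shift [ 32.8 108.4 -40.1] turn [-1.93  0.57 -0.03] q [-0.43  0.41 -0.98 -0.89  0.91 -0.16] 0.0000
```

Call:
carry_out:
  moves: "10 31 -16 0 0 0; 19 62 -31 0 0 0; 28 92 -34 -1 0.3 0; 33 108 -37 -1.9 0.6 0; 33 108 -37 -1.9 0.6 0"

```text
time_s: 7.0
tool_pos: [0.5772, -0.002, 0.1814]
tool_rot: [-0.12, 0.795, 0.227, 0.55]
force: [-0.4, -0.2, -1.2]
gripper_width: 0.0227
grasp_force: 59.2
```

```bash
python3 - <<'E'
from go import *
go([(18,0,4),(17,2,-8),(16,2.6,-18),(13,3.1,-27)],B=(.5725,.023,.068))
c,p,d=cap('wrist'); cv2.imwrite('pics/w6.png',p[:,:,::-1])
E
```

```text
t 7.0 F [-0.4 -0.2 -1.2] w 0.022661916528203943 foot in stand [-1.5  2.1  6.7] h [ 0.003 -0.31   0.951]
(18, 0, 4) shift [ 0.6 -2.2 -2.7] turn [-0.1  -0.08 -0.3 ] q [-0.43  0.41 -0.98 -0.89  0.91 -0.16] 0.0000
(17, 2, -8) shift [  1.6   1.5 -14.2] turn [-1.07  0.19 -0.29] q [-0.42  0.44 -0.98 -0.91  0.89 -0.18] 0.0000
(16, 2.6, -18) shift [  2.3   3.9 -23.9] turn [-2.03  0.46 -0.29] q [-0.41  0.46 -0.98 -0.93  0.87 -0.19] 0.0000
(13, 3.1, -27) shift [  4.    9.8 -31.9] turn [-4.91  1.28 -0.29] q [-0.38  0.44 -0.98 -0.88  0.81 -0.23] 0.0000
```

View pics/w6.png

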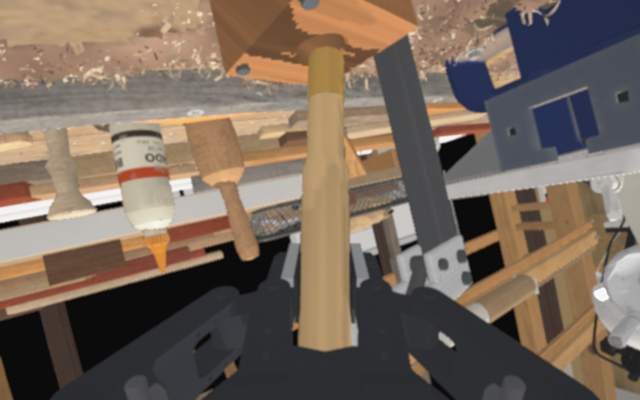

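The foot is directly over the dark mouth of the bore at about (325,45), centred between the block's edges. I'll start lowering it.

Call:
carry_out:
  moves: "1 -1 -6 -0.5 0 -0.3; 1.6 1.5 -14 -1.1 0.2 -0.3; 2 3 -19 -1.6 0.3 -0.3; 2.3 4 -24 -2 0.5 -0.3; 2.3 4 -24 -2 0.5 -0.3"

```text
time_s: 7.55
tool_pos: [0.5797, -0.0004, 0.1565]
tool_rot: [-0.125, 0.802, 0.212, 0.544]
force: [1.0, 6.8, -0.8]
gripper_width: 0.0224
grasp_force: 59.9
```

```bash
python3 - <<'E'
from go import *
go([(16,2.6,-18),(13,3.1,-27),(10,3.2,-36),(7.5,2.7,-41),(5,2,-46)],B=(.5725,.023,.068))
E
```

```text
t 7.55 F [ 1.   6.8 -0.8] w 0.022414922194026316 foot in stand [  0.7   0.7 -19. ] h [ 0.001 -0.277  0.961]
(16, 2.6, -18) shift [-0.2  2.2  1.1] turn [-0.1  -0.11  0.15] q [-0.41  0.46 -0.98 -0.93  0.87 -0.19] 0.0000
(13, 3.1, -27) shift [ 1.4  8.2 -7. ] turn [-2.98  0.72  0.15] q [-0.38  0.44 -0.98 -0.88  0.81 -0.23] 0.0000
(10, 3.2, -36) shift [  3.   13.7 -15.3] turn [-5.86  1.55  0.16] q [-0.34  0.42 -0.98 -0.83  0.76 -0.27] 0.0000
(7.5, 2.7, -41) shift [  4.2  17.8 -20. ] turn [-8.27  2.25  0.16] q [-0.32  0.4  -0.97 -0.79  0.71 -0.3 ] 0.0000
(5, 2, -46) shift [  5.3  21.8 -24.9] turn [-10.67   2.94   0.16] q [-0.29  0.38 -0.97 -0.75  0.67 -0.33] 0.0000
```

Call:
carry_out:
  moves: "0 2.5 0 0 0 0; 1 6 -4 -1.5 0.4 0.1; 1.4 8.2 -7 -3 0.7 0.1; 1.4 8.2 -7 -3 0.7 0.1"

```text
time_s: 7.95
tool_pos: [0.5817, 0.0072, 0.1502]
tool_rot: [-0.139, 0.811, 0.19, 0.536]
force: [0.5, 3.8, -1.1]
gripper_width: 0.0224
grasp_force: 59.5
```

```bash
python3 - <<'E'
from go import *
go([(13,3.1,-27),(10,3.2,-36),(7.5,2.7,-41),(5,2,-46)],B=(.5725,.023,.068))
E
```

```text
t 7.95 F [ 0.5  3.8 -1.1] w 0.022397769520350493 foot in stand [  1.    2.4 -26.4] h [-0.003 -0.222  0.975]
(13, 3.1, -27) shift [-0.5  0.6 -0.7] turn [0.21 0.1  0.16] q [-0.38  0.44 -0.98 -0.88  0.81 -0.23] 0.0000
(10, 3.2, -36) shift [ 1.1  6.2 -9. ] turn [-2.68  0.93  0.15] q [-0.34  0.42 -0.98 -0.83  0.76 -0.27] 0.0000
(7.5, 2.7, -41) shift [  2.2  10.3 -13.7] turn [-5.08  1.62  0.15] q [-0.32  0.4  -0.97 -0.79  0.71 -0.3 ] 0.0000
(5, 2, -46) shift [  3.4  14.2 -18.6] turn [-7.48  2.31  0.14] q [-0.29  0.38 -0.97 -0.75  0.67 -0.33] 0.0000
```

Call:
carry_out:
  moves: "0.3 4.5 -5 -1.3 0.4 0.1; 1.1 7.5 -9 -2.7 0.9 0.1; 2 9.8 -11.5 -4 1.3 0.1; 2.2 11.3 -13.7 -5.1 1.6 0.1; 2.2 11.3 -13.7 -5.1 1.6 0.1"

```text
time_s: 8.45
tool_pos: [0.584, 0.0182, 0.1367]
tool_rot: [-0.16, 0.825, 0.156, 0.518]
force: [0.9, -0.9, -1.0]
gripper_width: 0.0222
grasp_force: 59.2
```

```bash
python3 - <<'E'
from go import *
go([(7.5,2.7,-41),(5,2,-46),(2.5,1,-50.5),(0,0,-54)],B=(.5725,.023,.068))
E
```

```text
t 8.45 F [ 0.9 -0.9 -1. ] w 0.022196005288205367 foot in stand [ -0.    3.4 -40.8] h [-0.001 -0.131  0.991]
(7.5, 2.7, -41) shift [-0.1 -0.7 -0.2] turn [0.02 0.06 0.06] q [-0.32  0.4  -0.97 -0.79  0.71 -0.3 ] 0.0000
(5, 2, -46) shift [ 1.1  3.2 -5.1] turn [-2.39  0.75  0.06] q [-0.29  0.38 -0.97 -0.75  0.67 -0.33] 0.0000
(2.5, 1, -50.5) shift [ 2.1  6.8 -9.7] turn [-4.79  1.44  0.06] q [-0.26  0.37 -0.96 -0.72  0.62 -0.36] 0.0000
(0, 0, -54) shift [  3.1  10.5 -13.5] turn [-7.19  2.13  0.06] q [-0.23  0.35 -0.95 -0.68  0.57 -0.38] 0.0000
```

Call:
carry_out:
  moves: "1 3.5 -5 -2.4 0.7 0; 2 7 -9.5 -4.8 1.4 0; 3 10.7 -12.8 -7.2 2.1 0; 3 10.7 -13.5 -7.2 2.1 0; 3 10.7 -13.5 -7.2 2.1 0"

```text
time_s: 8.95
tool_pos: [0.587, 0.0287, 0.1234]
tool_rot: [-0.189, 0.843, 0.107, 0.493]
force: [0.2, 0.2, -1.6]
gripper_width: 0.0227
grasp_force: 59.2
```

```bash
python3 - <<'E'
from go import *
go([(0,0,-54),(0,0,-55)],B=(.5725,.023,.068))
E
```

```text
t 8.95 F [ 0.2  0.2 -1.6] w 0.022739907340076367 foot in stand [ -0.1   0.2 -53.8] h [-0.001 -0.002  1.   ]
(0, 0, -54) shift [ 0.1 -0.1 -0.2] turn [-0.09  0.08  0.05] q [-0.23  0.35 -0.95 -0.68  0.57 -0.38] 0.0000
(0, 0, -55) shift [ 0.1 -0.1 -1.2] turn [-0.09  0.08  0.05] q [-0.23  0.35 -0.95 -0.68  0.57 -0.38] 0.0000
```

Call:
carry_out:
  moves: "0 0 -0.6 0 0 0; 0 0 -1.2 0 0 0; 0 0 -1.2 0 0 0"

```text
time_s: 9.25
tool_pos: [0.5877, 0.0287, 0.1232]
tool_rot: [-0.19, 0.842, 0.108, 0.494]
force: [-2.5, 0.8, 4.1]
gripper_width: 0.0223
grasp_force: 59.6
```

Call:
carry_out:
  moves: "0 0 -0.5 0 0 0; 0 0 -0.7 0 0 0; 0 0 -0.7 0 0 0"

```text
time_s: 9.55
tool_pos: [0.588, 0.0288, 0.1233]
tool_rot: [-0.19, 0.841, 0.108, 0.494]
force: [-1.8, 1.0, 6.7]
gripper_width: 0.0224
grasp_force: 59.6
```

Call:
carry_out:
  moves: "0 0 0 0 0 0; 0 0 0 0 0 0; 0 0 0 0 0 0; 0 0 0 0 0 0"
  grip: 0.1

```text
time_s: 9.95
tool_pos: [0.5869, 0.0285, 0.121]
tool_rot: [-0.189, 0.843, 0.107, 0.492]
force: [0.2, 0.2, 0.4]
gripper_width: 0.0469
grasp_force: 0.0
```

Call:
carry_out:
  moves: "-8 -4 5 0 0 0; -20 -9 12.5 0 0 0; -40 -18 25 0 0 0; -66 -31 42 0 0 0; -100 -47 63 0 0 0"

```text
time_s: 10.45
tool_pos: [0.4856, -0.018, 0.1844]
tool_rot: [-0.19, 0.843, 0.108, 0.492]
force: [1.0, -1.7, 0.7]
gripper_width: 0.0471
grasp_force: 0.0
```

```bash
cat > lev.py <<'E'
from kin import *
B=np.array([.5725,.023,.068]); S=R.from_euler('z',-16,degrees=True)
def lev(steps,az=0,down=75):
    k,_=calib(); s=read_state(); M0=R.from_quat(s['tool_rot']); t0=s['tool_pos']; q=s['q']
    print('t',s['time_s'],'F',s['force'].round(1),'tcp',t0.round(4),'stand',(S.inv().apply(t0-B)*1e3).round(1),'q',q.round(2))
    a,d=np.radians([az,down]); z=np.array([np.cos(a)*np.cos(d),np.sin(a)*np.cos(d),-np.sin(d)]); y=np.array([-np.sin(a),np.cos(a),0]); T=R.from_matrix(np.c_[np.cross(y,z),y,z])
    for v in steps:
        t=B+S.apply(np.array(v)/1e3); q,er=ik(t,T,k,q)
        print(np.round(v,1),'shift',((t-t0)*1e3).round(1),'turn',np.degrees((T*M0.inv()).as_rotvec()).round(1),'q',q.round(2),'%.4f'%er)
def arc(ang,d=105,up=5): # TCP on upper side of bar at lever angle
    b=np.radians(45)-ang; return [0,50-d*np.cos(b)-up*np.sin(b)*-1*-1,140+d*np.sin(b)+up*np.cos(b)]
E
python3 - <<'E'
from lev import *
lev([(-60,-60,270),(0,-30,255),arc(0.0),arc(.7)])
c,p,d=cap('scene'); W=cloud(c,d); cv2.imwrite('pics/s7.png',cv2.resize(p[60:260,160:420],(780,600),interpolation=cv2.INTER_CUBIC)[:,:,::-1])
W=W.reshape(-1,3); C=p.reshape(-1,3).astype(int); L=S.inv().apply(W-B)*1e3
k=(abs(L[:,0])<20)&(L[:,2]>165)&(L[:,2]<260)&(abs(L[:,1]+20)<70)&(C.max(1)<90); print('lever pts',k.sum(),np.median(L[k],0)); 
K=L[k]; K=K[K[:,2]>215]; print('knob',len(K),K.mean(0) if len(K) else '')
k=(abs(L[:,0])<16)&(abs(L[:,1])<16)&(L[:,2]>20)&(L[:,2]<130); print('handle pts',k.sum(),L[k].mean(0),L[k].max(0),[(L[k&(abs(L[:,2]-z)<10)][:,:2].mean(0).round(1)) for z in (40,80,110)])
E
```

```text
t 10.45 F [ 1.  -1.7  0.7] tcp [ 0.4856 -0.018   0.1844] stand [-72.2 -63.3 116.4] q [-0.49 -0.01 -1.04 -0.27  0.77 -0.58]
[-60 -60 270] shift [ 12.7  -0.2 153.6] turn [ -9.7  44.8 -24. ] q [-0.04 -0.   -0.03  1.28  0.01 -0.04] 0.0000
[  0 -30 255] shift [ 78.6  12.1 138.6] turn [ -9.7  44.8 -24. ] q [-0.01  0.13  0.07  1.25  0.   -0.01] 0.0000
[  0.  -27.8 217.8] shift [ 79.2  14.2 101.4] turn [ -9.7  44.8 -24. ] q [-0.01  0.14 -0.01  1.15  0.   -0.01] 0.0000
[  0.  -55.  153.9] shift [ 71.7 -12.   37.6] turn [ -9.7  44.8 -24. ] q [-0.06  0.16 -0.15  0.99  0.02 -0.06] 0.0000
lever pts 89 [ -4.2700775  -37.19838359 212.47228875]
knob 41 [ -1.80388258 -57.38764813 226.87458681]
handle pts 289 [ -2.44826381 -10.39119244  74.74906178] [ 11.84001966   4.79902315 121.83680222] [array([ -2.6, -11.6]), array([ -2.7, -10.6]), array([-2.1, -9. ])]
```

View pics/s7.png

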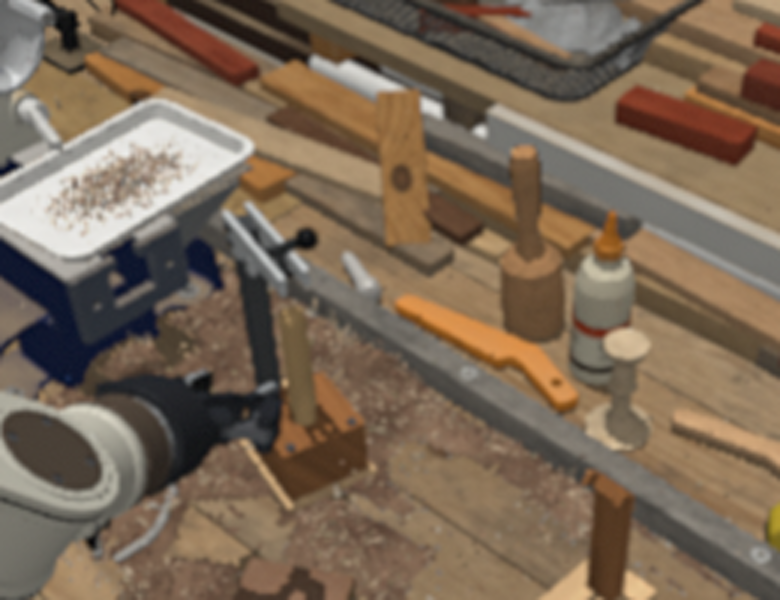

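The picture shows the handle standing in the bore under the head, with the knob raised at (305,238) and the gripper clear at (250,410). Next I'll shut the fingers, go up and over, and push the lever down.

Call:
carry_out:
  moves: "0 0 22 -1.4 6.4 -3.4; 0 0 44 -2.8 12.8 -6.8; 0 0 66 -4.2 19.2 -10.3; 0 0 88 -5.5 25.6 -13.7; 0 0 110 -6.9 32 -17.1"
  grip: -1

```text
time_s: 11.0
tool_pos: [0.4853, -0.0186, 0.2941]
tool_rot: [-0.067, 0.961, 0.039, 0.264]
force: [1.5, -0.2, -1.0]
gripper_width: -0.0
grasp_force: 0.0
```

Call:
carry_out:
  moves: "6 0 22 -1.4 6.4 -3.4; 12 0 44 -2.8 12.8 -6.8; 12 0 48 -2.8 12.8 -6.8; 12 0 48 -2.8 12.8 -6.8"

```text
time_s: 11.4
tool_pos: [0.5, -0.018, 0.3403]
tool_rot: [-0.014, 0.987, 0.008, 0.157]
force: [0.1, 0.4, -0.3]
gripper_width: 0.0001
grasp_force: 0.0
```

```bash
sed -i 's/-up\*np.sin(b)\*-1\*-1/+up*np.sin(b)/' lev.py; python3 - <<'E'
from lev import *
lev([(-60,-60,270),(0,-22,262),(0,-22,240)]+[arc(a,95) for a in (0,.1,.2,.3,.4,.5,.6,.7)])
E
```

```text
t 11.4 F [ 0.1  0.4 -0.3] tcp [ 0.5    -0.018   0.3403] stand [-58.4 -59.4 272.3] q [-0.06 -0.03 -0.08  1.21  0.04 -0.08]
[-60 -60 270] shift [-1.7 -0.1 -2.3] turn [-0.7  3.1 -1.7] q [-0.04 -0.   -0.03  1.28  0.01 -0.04] 0.0000
[  0 -22 262] shift [ 66.4  19.9 -10.3] turn [-0.7  3.1 -1.7] q [ 0.    0.14  0.09  1.26 -0.    0.  ] 0.0000
[  0 -22 240] shift [ 66.4  19.9 -32.3] turn [-0.7  3.1 -1.7] q [ 0.    0.14  0.04  1.21 -0.    0.  ] 0.0000
[  0.  -13.6 210.7] shift [ 68.7  27.9 -61.6] turn [-0.7  3.1 -1.7] q [ 0.02  0.15 -0.02  1.14 -0.01  0.02] 0.0000
[  0.  -20.4 204. ] shift [ 66.9  21.5 -68.3] turn [-0.7  3.1 -1.7] q [ 0.01  0.15 -0.04  1.12 -0.    0.01] 0.0000
[  0.  -26.4 196.7] shift [ 65.2  15.6 -75.6] turn [-0.7  3.1 -1.7] q [-0.    0.15 -0.06  1.1   0.   -0.  ] 0.0000
[  0.  -31.7 188.7] shift [ 63.8  10.6 -83.5] turn [-0.7  3.1 -1.7] q [-0.02  0.15 -0.07  1.08  0.   -0.01] 0.0000
[  0.  -36.2 180.3] shift [ 62.5   6.3 -91.9] turn [-0.7  3.1 -1.7] q [-0.02  0.15 -0.09  1.06  0.01 -0.02] 0.0000
[  0.  -39.7 171.5] shift [  61.5    2.8 -100.7] turn [-0.7  3.1 -1.7] q [-0.03  0.16 -0.11  1.04  0.01 -0.03] 0.0000
[  0.  -42.5 162.4] shift [  60.8    0.2 -109.9] turn [-0.7  3.1 -1.7] q [-0.04  0.16 -0.13  1.02  0.01 -0.04] 0.0000
[  0.  -44.2 153.1] shift [  60.3   -1.5 -119.2] turn [-0.7  3.1 -1.7] q [-0.04  0.17 -0.15  0.99  0.01 -0.04] 0.0000
```

Call:
carry_out:
  moves: "33 10 -5 0 1.5 -0.8; 66 20 -10 -0.7 3.1 -1.7; 66 20 -32 -0.7 3.1 -1.7; 66 20 -42 -0.7 3.1 -1.7; 66 20 -52 -0.7 3.1 -1.7"

```text
time_s: 11.9
tool_pos: [0.5631, 0.001, 0.286]
tool_rot: [0.001, 0.992, 0.0, 0.128]
force: [-0.5, -0.3, -0.1]
gripper_width: -0.0003
grasp_force: 0.0
```

Call:
carry_out:
  moves: "0 0 -5 0 0 0; 0 0 -10 0 0 0; 0 -1 -14 0 0 0; -1 -3 -18 0 0 0; -1 -5 -24 0 0 0"

```text
time_s: 12.4
tool_pos: [0.5648, -0.0035, 0.265]
tool_rot: [0.001, 0.991, 0.0, 0.131]
force: [0.2, -0.0, 1.6]
gripper_width: -0.0
grasp_force: 0.6
```

```bash
python3 - <<'E'
from lev import *
lev([arc(a,95) for a in (.3,.4,.5,.6,.7)])
c,p,d=cap('scene'); L=S.inv().apply(cloud(c,d).reshape(-1,3)-B)*1e3; C=p.reshape(-1,3).astype(int)
K=L[(abs(L[:,0])<14)&(L[:,2]>140)&(L[:,2]<240)&(L[:,1]<-40)&(L[:,1]>-95)&(C.max(1)<80)]; print(len(K),np.median(K,0))
E
```

```text
t 12.4 F [ 0.2 -0.   1.6] tcp [ 0.5648 -0.0035  0.265 ] stand [-1.00e-01 -2.76e+01  1.97e+02] q [-0.01  0.15 -0.05  1.1   0.   -0.01]
[  0.  -31.7 188.7] shift [-1.  -4.  -8.3] turn [-0.   0.1  0.1] q [-0.02  0.15 -0.07  1.08  0.   -0.01] 0.0000
[  0.  -36.2 180.3] shift [ -2.3  -8.2 -16.7] turn [-0.   0.1  0.1] q [-0.02  0.15 -0.09  1.06  0.01 -0.02] 0.0000
[  0.  -39.7 171.5] shift [ -3.3 -11.7 -25.5] turn [-0.   0.1  0.1] q [-0.03  0.16 -0.11  1.04  0.01 -0.03] 0.0000
[  0.  -42.5 162.4] shift [ -4.  -14.3 -34.6] turn [-0.   0.1  0.1] q [-0.04  0.16 -0.13  1.02  0.01 -0.04] 0.0000
[  0.  -44.2 153.1] shift [ -4.5 -16.  -43.9] turn [-0.   0.1  0.1] q [-0.04  0.17 -0.15  0.99  0.01 -0.04] 0.0000
85 [ -4.11190056 -48.17096325 212.85237245]
```

Call:
carry_out:
  moves: "-1 -4 -8 0 0 0; -2 -8 -16 0 0 0; -3 -11 -22 0 0 0; -3.5 -12.5 -28 0 0 0; -4 -14 -33 0 0 0"

```text
time_s: 12.95
tool_pos: [0.5603, -0.0175, 0.2304]
tool_rot: [0.001, 0.992, 0.0, 0.13]
force: [0.1, 1.7, 0.7]
gripper_width: -0.0
grasp_force: 0.4
```

Call:
carry_out:
  moves: "0 -0.5 -1.5 0 0 0; 0 -1 -3 0 0 0; 0 -1 -4 0 0 0; 0 -1.5 -5 0 0 0"

```text
time_s: 13.35
tool_pos: [0.5604, -0.0187, 0.2263]
tool_rot: [0.001, 0.992, 0.0, 0.13]
force: [-0.6, 0.6, 1.2]
gripper_width: -0.0001
grasp_force: 0.5
```

```bash
python3 - <<'E'
from lev import *
lev([arc(.7,95)])
for n in ('scene','side'):
    c,p,d=cap(n); L=S.inv().apply(cloud(c,d).reshape(-1,3)-B)*1e3; C=p.reshape(-1,3).astype(int)
    K=L[(abs(L[:,0])<14)&(L[:,2]>125)&(L[:,2]<190)&(L[:,1]<-66)&(L[:,1]>-95)&(C.max(1)<80)]; print(len(K),np.median(K,0) if len(K) else '')
E
```

```text
t 13.35 F [-0.6  0.6  1.2] tcp [ 0.5604 -0.0187  0.2263] stand [-1.000e-01 -4.340e+01  1.583e+02] q [-0.04  0.16 -0.14  1.01  0.01 -0.04]
[  0.  -44.2 153.1] shift [-0.1 -0.9 -5.2] turn [-0.  -0.1  0.1] q [-0.04  0.17 -0.15  0.99  0.01 -0.04] 0.0000
44 [ -1.96814904 -83.7067269  161.33597885]
32 [  0.34005021 -84.67316181 157.18895965]
```

Call:
carry_out:
  moves: "0 0 -1 0 0 0; 0 -0.3 -2 0 0 0; 0 -0.5 -3 0 0 0; 0 -0.5 -3 0 0 0"

```text
time_s: 13.85
tool_pos: [0.5604, -0.0193, 0.223]
tool_rot: [0.001, 0.992, 0.0, 0.13]
force: [-0.3, 0.2, 0.0]
gripper_width: -0.0002
grasp_force: 0.3
```

Call:
carry_out:
  moves: "0 0 -1 0 0 0; 0 0 -1.5 0 0 0; 0 0 -1.5 0 0 0"

```text
time_s: 14.15
tool_pos: [0.5605, -0.0194, 0.2216]
tool_rot: [0.001, 0.992, -0.0, 0.13]
force: [-0.4, 0.0, 0.0]
gripper_width: 0.0003
grasp_force: 0.3
```

Call:
carry_out:
  moves: "0 0 -0.7 0 0 0; 0 0 -1 0 0 0; 0 0 -1 0 0 0"

```text
time_s: 14.45
tool_pos: [0.5605, -0.0194, 0.2208]
tool_rot: [0.001, 0.991, -0.0, 0.13]
force: [-1.5, 0.1, 1.0]
gripper_width: 0.0
grasp_force: 0.8
```

Call:
carry_out:
  moves: "0 0 -0.7 0 0 0; 0 0 -1 0 0 0; 0 0 -1 0 0 0"

```text
time_s: 14.75
tool_pos: [0.5606, -0.0195, 0.2202]
tool_rot: [0.001, 0.991, -0.0, 0.13]
force: [-2.8, -1.1, 4.1]
gripper_width: -0.0
grasp_force: 2.6
```

Call:
carry_out:
  moves: "0 0 -0.7 0 0 0; 0 0 -1 0 0 0; 0 0 -1 0 0 0"

```text
time_s: 15.05
tool_pos: [0.5607, -0.0195, 0.2198]
tool_rot: [0.001, 0.991, -0.0, 0.131]
force: [-4.4, -0.8, 7.4]
gripper_width: 0.0
grasp_force: 4.1
```

Call:
carry_out:
  moves: "0 0 3 0 0 0; 0 0 10 0 0 0; -5 0 30 0 0 0; -20 0 60 0 0 0; -50 -10 90 0 0 0"

```text
time_s: 15.55
tool_pos: [0.511, -0.0285, 0.3088]
tool_rot: [-0.0, 0.992, 0.001, 0.13]
force: [0.5, -0.7, 0.5]
gripper_width: 0.0001
grasp_force: 0.0
```

Call:
carry_out:
  moves: "-40 0 20 0 0 0; -80 0 20 0 0 0; -120 0 20 0 0 0; -120 0 20 0 0 0; -120 0 20 0 0 0"

```text
time_s: 16.05
tool_pos: [0.3905, -0.0292, 0.3295]
tool_rot: [0.001, 0.991, 0.0, 0.131]
force: [-0.2, -0.0, 0.4]
gripper_width: -0.0002
grasp_force: 0.0
```

```bash
python3 - <<'E'
from lev import *
lev([])
for n in ('scene','side'):
    c,p,d=cap(n); L=S.inv().apply(cloud(c,d).reshape(-1,3)-B)*1e3; C=p.reshape(-1,3).astype(int)
    K=L[(abs(L[:,0])<14)&(L[:,2]>125)&(L[:,2]<190)&(L[:,1]<-60)&(L[:,1]>-95)&(C.max(1)<80)]; print(n,len(K),np.median(K,0) if len(K) else '')
    k=(abs(L[:,0])<16)&(abs(L[:,1])<18)&(L[:,2]>10)&(L[:,2]<125); print('handle',k.sum(),[(L[k&(abs(L[:,2]-z)<10)][:,:2].mean(0).round(1)) for z in (30,70,105)],L[k].max(0))
E
```

```text
t 16.05 F [-0.2 -0.   0.4] tcp [ 0.3905 -0.0292  0.3295] stand [-160.6 -100.4  261.5] q [-0.09 -0.21 -0.24  1.28  0.02 -0.09]
scene 51 [ -2.40686903 -83.4225186  153.8963105 ]
handle 329 [array([ -3.1, -11.7]), array([ -3.3, -11.4]), array([ -2.7, -10.6])] [ 11.36953093   1.99683027 123.25551972]
side 34 [-1.11610573e-01 -8.56066064e+01  1.51266493e+02]
handle 232 [array([ 0.2, -9.2]), array([  0.1, -11. ]), array([ -2.8, -10.4])] [ 12.49494279   3.06443647 123.79819403]
```

```bash
python3 -c "
from bench import *
print(finish_job())"
```

```text
the job is handed in; nothing more can be done
None
```

The handle stands upright on the bottom of the bore, the lever's foot was pressed down onto its top until contact (about 7 N), and the arm is clear; I handed the job in at about 16 s, with no verdict returned.

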